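Set the price on the shop's label printer

ROBOT

A 6-joint arm with a two-finger parallel gripper is mounted at the origin on the work surface. World frame = base frame: x ahead of the robot, y to its left, z up, the work surface at z = 0. Lengths are in mm, angles in rad, forces in N, time in s.
With the tool pointing down it reaches from about 350 to 850 mm from the base axis. Payload 8.1 kg.
Tool frame: the origin (TCP) lies at the very end of the fingers, on their centre line; the grasp point (between the pads) lies 19 mm behind it (grip_depth is the distance from the TCP to the grasp point, in mm); z points along the fingers, x is the direction in which the jaws open and shut, and the axes are right-handed (so a half turn about z gives the same grasp; the last joint's range is limited). The gripper opens to 93 mm and grips with 3 to 60 N. Pads are 15 mm wide; open, the fingers measure 128 mm over their backs; the gripper's body (75 mm by 188 mm) begins 65 mm behind the grasp point.
Start: joints at [1.095, 0.13, 1.488, -0, 1.523, -0.085], TCP at [228.536, 554.776, 184.835] pointing down, gripper open.
Joint ranges: [-2.96, 2.96], [-0.89, 2.26], [0.02, 2.5], [-1.34, 4.48], [0, 2.73], [-2.66, 2.66]. Speed limits (rad/s): [2.39, 2.39, 2.79, 3.14, 3.14, 3.14].

INTERFACE

Orientations are given as a rotation vector (axis times angle).
In Python, from plant import * gives the robot as it stands.
- The arm moves only by the shell command python3 -m inch 'ROWS'. ROWS is JSON, a list of rows, each a list of 3 entries, a list of its own where there are three numbers: the opening, from 0 (shut) to 1 (fully open), then the shift along the tool's x, y, z in m, then the turn, a rotation vector about the tool's x, y, z in rad. In form: [[gripper, [x, y, z], [rx, ry, rz]], ...]. A call has 1 to 20 rows; each row is the pose to reach, as a shift and turn from the pose measured when the call began, along the tool's axes at that moment; what a row does not reach only later rows make up. A row lasts 1/10 s, in which the tool goes at most 50 mm and 8.59 degrees, less where a joint would pass 70% of its speed; a pose out of reach is approached as far as the arm can. A call with a gripper value outside its range is refused whole. The fingers move at their own pace and stop on an object; the grip force is fixed at half the most. Time passes only in rows, so rows that repeat a pose let the fingers close. It gives the time, the measured TCP pose, the force and the opening at its end, in the units of the state.
- get_obs(): the state, without advancing time (a new reading comes with each control period).
- get_image(name): name is "scene" or "top" or "wrist"; returns a dict with "img" (384x512x3 uint8, red, green, blue), "depth" (384x512 float32, mm along the optical axis (not along the pixel's ray), 0 where there is no reading), "fovy" (degrees; the focal length in pixels is half the picture's height over the tangent of half this angle, whatever the lens; pixels are square), "cx", "cy" (the principal point, pixels), "view" (4x4, takes a point from world to camera coordinates). Camera axes: x right, y down, z forward; pixel columns grow to the right and rows downward; lengths in mm; the calibration is good to about 2 mm. A picture is of the moment at which its call begins.
- sign_off(): hands the job in, once; it reports no verdict.
Trained networks look in a picture, given as the dict that the camera call returned (one of the last four; its "shot" number tells which), for a name from the list of things; names that differ only in an ending like _2 or _b are one class to them, and where a whole thing is asked for, a point or a joint stands for the part that bears it (a point fixed in the world has none). Each returns a list of dicts, best first, with "confidence" (0 to 1); they miss things now and then, are a little off and sometimes report something else, mostly with a low value. They report only what shows in the picture. A call takes as long as a camera call.
- cut_out(target, picture): "pixels" (384x512 bool, what is visible of it) and "rect" ([left, top, right, bottom] in pixels, round what is visible of it).
The state is a dict: "clock": time; "joints": joint angles; "joint_velocities": joint speeds; "tau": joint torques, N m; "tcp_pos": TCP position; "eef_rot": TCP orientation; "ft_force": force on the tool from outside, world axes, zero at the start; "torque": the same for the moment, N m; "finger_gap": finger opening in mm.
Only numpy, scipy, OpenCV 4.12 (cv2) and the standard library are available. Lean on these libraries where they do the work, as an engineer would, in place of code of your own. Each camera call takes 0.05 s, during which the arm holds its last target. There are 200 camera calls.

TASK

Before the brassware is tagged, set the price on the two-wheel label printer on the counter (not the smaller one-wheel box beside it): push the thumb tab of its left wheel (left as seen from the robot) to the row of four dots and the tab of its right wheel to the row of two dots, and let go of them there. Do not knock over or push away the brass goblet in front of it.

Things in the scene. Friction and masses are not known exactly. Their poses are not given: they have to be found in the camera images.
- printer: label printer, fixed grey box 170 (x) x 220 (y) x 95 mm high, the only device with TWO thumbwheels (a 110 mm wide box has one). Origin: centre of underside, on the counter; -x is its front, towards the robot, +y left, z up. Both wheels turn on one axle along y, 85 mm up at x = 0. On each wheel's +y side a fixed white scale drum, 60 mm dia., 36 mm wide: rows of 1 (front) to 5 dots (rear)
- left_wheel (a joint): black drum 64 mm dia., 24 mm wide, centred at printer y = +40 mm, with a radial aluminium tab 8 mm thick, 18 mm wide (y), ending 76 mm from the axle. Value (rad): 0 = tab upright (3 dots), positive = leaning to the rear (+x); 1 to 5 dots = -0.8, -0.4, 0, 0.4, 0.8. Light friction (1 to 2 N at the tab), no clicks, stays where left; stops at +-0.95. Starts in front of the 4 dots
- right_wheel (a joint): the same wheel and tab centred at printer y = -40 mm, same values: 2 dots = -0.4, positive = tab leaning to the rear. Starts to the rear of its 2 dots. For both wheels the drum top is 117 mm and an upright tab's end 161 mm above the counter
- goblet: loose brass goblet, 110 mm tall, 68 mm wide at the rim, 60 mm at the foot, standing on the counter about 145 mm in front (-x) of the printer's origin. Origin: centre of its foot; z up. To be left standing where it is

How it is judged (in metres and radians):
At the end, for the whole second after the job is handed in: the printer's left wheel rests at four dots (0.4 rad) and its right wheel at two dots (-0.4 rad), each within 0.18 rad (10 degrees) (value of joint left_wheel between 0.22 and 0.58 rad and value of joint right_wheel between -0.58 and -0.22 rad and velocity of joint left_wheel between -0.1 and 0.1 rad/s and velocity of joint right_wheel between -0.1 and 0.1 rad/s); the robot touches nothing.
It fails at once if the goblet is tipped by more than 0.4 rad or pushed more than 30 mm from where it stood (angle between goblet's own z axis and vertical above 0.4 rad or distance of goblet from where it was at the start of the episode above 0.03 m).
It also fails if it takes over 38 s, if anything falls off the work surface, if the arm or the gripper's body presses on something with over 40 N, if the wrist force passes 120 N, or if a joint passes its speed limit or range.

## Working session

There is one attempt and no reset: what is moved stays moved. The work goes in short steps, Python scripts to look and compute and a shell command to move; the robot and the scene stay as the last step left them, time stands still between calls to the robot, and variables do not carry over. Pictures are saved under pics/ and viewed, about 8 in all and at most 12, crops included, and the job is handed in when it is done.

```bash
mkdir -p pics
cat > h.py <<'E'
from plant import *
import numpy as np, cv2
from scipy.spatial.transform import Rotation as R
def world(p):
    d=p["depth"]; h,w=d.shape; f=h/2/np.tan(np.radians(p["fovy"])/2)
    v,u=np.mgrid[:h,:w]
    c=np.stack([(u-p["cx"])/f*d,(v-p["cy"])/f*d,d],-1)
    V=np.array(p["view"]); return (c-V[:3,3])@V[:3,:3]
def save(p,n,crop=None,s=1):
    im=p["img"][...,::-1]
    if crop: a,b,c,d=crop; im=im[b:d,a:c]
    cv2.imwrite("pics/"+n,cv2.resize(im,None,fx=s,fy=s,interpolation=cv2.INTER_CUBIC))
E
python3 - <<'E'
from h import *
o=get_obs(); print(o["clock"],o["tcp_pos"],o["eef_rot"],o["finger_gap"],R.from_rotvec(o["eef_rot"]).as_matrix().round(3))
ims=[]
for n in ["scene","top"]:
    p=get_image(n); W=world(p); ims.append(p["img"][...,::-1])
    V=np.array(p["view"]); print(n,"cam",(-V[:3,:3].T@V[:3,3]).round())
    for t in ["printer","goblet","left_wheel"]:
        for r in cut_out(t,p)[:3]:
            m=r["pixels"]&(p["depth"]>0); q=W[m]
            print(n,t,round(r["confidence"],2),np.round(r["rect"]),m.sum(),np.median(q,0).round(),np.percentile(q,2,0).round(),np.percentile(q,98,0).round())
cv2.imwrite("pics/a.png",cv2.resize(np.vstack(ims),None,fx=.78,fy=.78) if 0 else np.hstack(ims)[:, :][:, ::1] if 0 else cv2.resize(np.hstack(ims),(800,300)))
for n,i in zip("st",ims): cv2.imwrite(f"pics/{n}.png",i)
E
```

```text
0.0 [228.24758298 554.22417194 183.82184359] [ 2.60968577e+00  1.74743772e+00 -2.42264038e-03] 93.00470101143691 [[ 0.381  0.925 -0.001]
 [ 0.925 -0.381 -0.002]
 [-0.002 -0.    -1.   ]]
scene cam [894. 275. 469.]
scene printer 0.81 [274. 190. 471. 372.] 20347 [558. 189.  95.] [435.  53.  15.] [628. 284. 137.]
scene goblet 0.85 [406. 194. 456. 240.] 1548 [399. 215. 110.] [355. 181.  50.] [417. 242. 112.]
scene left_wheel 0.66 [366. 222. 422. 276.] 1204 [523. 205. 117.] [472. 184.  95.] [558. 220. 153.]
top cam [ 363.  -27. 1053.]
top printer 0.67 [ 84. 121. 214. 238.] 10568 [505. 164.  94.] [410.  50.  34.] [609. 274. 126.]
top goblet 0.62 [105. 230. 145. 264.] 1193 [382. 206. 109.] [353. 180.   3.] [412. 241. 113.]
top left_wheel 0.63 [110. 155. 141. 187.] 501 [522. 202. 115.] [494. 184.  95.] [555. 229. 153.]
```

View pics/s.png

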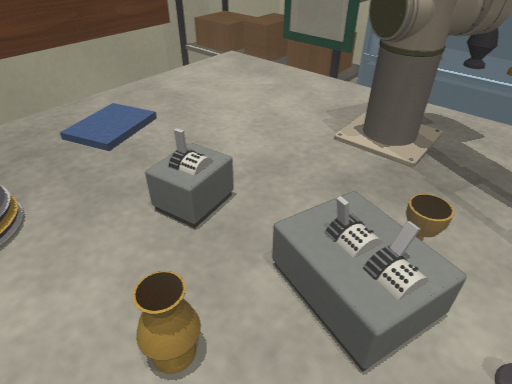

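View pics/t.png

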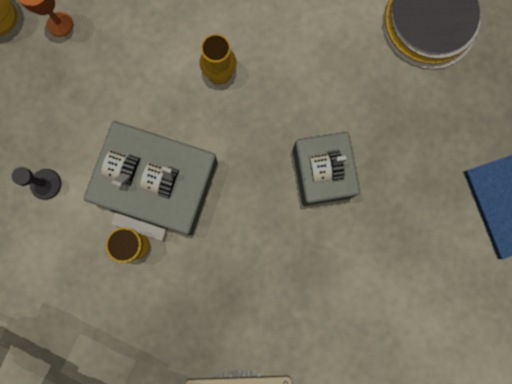

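The scene and top views show the two-wheel printer at about (150,178) in the top view. Its left tab leans to the front at (120,183), its right tab is near upright at (170,171), and the goblet stands in front at (126,246). Next I'll fit the poses.

```bash
cat >> h.py <<'E'
def printer_pose(P):
    P=P[(abs(P[:,2]-95)<5)]
    (c,s,a)=cv2.minAreaRect(P[:,:2].astype(np.float32))
    if s[0]>s[1]: a+=90
    yaw=(a+90)%180-90   # direction of short side (170) 
    return np.array(c),s,np.radians(yaw)
E
python3 - <<'E'
from h import *
allP=[]
for n in ["scene","top"]:
    p=get_image(n); W=world(p)
    m=(cut_out("printer",p)[0]["pixels"]&(p["depth"]>0)).astype(np.uint8)
    m=cv2.erode(m,np.ones((3,3)))>0
    c,s,y=printer_pose(W[m]); print(n,c.round(1),np.round(s,1),y.round(3))
    allP.append((n,W))
    if n=="top": C,Y=c,y
    e=np.array([np.cos(y),np.sin(y)]); f=np.array([-e[1],e[0]])
    for nn,WW in allP:
        q=WW.reshape(-1,3); x=(q[:,:2]-c)@e; yy=(q[:,:2]-c)@f; z=q[:,2]
        for k in (40,-40):
            t=(abs(yy-k)<14)&(abs(x)<80)&(z>122)&(z<170)
            if t.sum()<5: continue
            a=np.arctan2(x[t],z[t]-85); r=np.hypot(x[t],z[t]-85); h=r>45
            print(" ",nn,k,t.sum(),"ang",np.percentile(a[h],[5,50,95]).round(2),"rmax",r.max().round(),"y",np.median(yy[t]).round(1))
for k in ["goblet"]:
    for r in cut_out(k,p)[:1]:
        q=W[r["pixels"]&(p["depth"]>0)];q=q[q[:,2]>105]; print(cv2.minEnclosingCircle(q[:,:2].astype(np.float32)))
E
```

```text
scene [518.3 165.4] [216.5 167.7] -0.348
  scene 40 432 ang [-0.53 -0.46 -0.43] rmax 78.0 y 39.1
  scene -40 262 ang [0.16 0.25 0.27] rmax 78.0 y -38.8
top [513.6 163.9] [217.8 167. ] -0.351
  scene 40 432 ang [-0.48 -0.41 -0.36] rmax 76.0 y 42.1
  scene -40 262 ang [0.22 0.31 0.35] rmax 79.0 y -35.7
  top 40 126 ang [-0.52 -0.44 -0.4 ] rmax 77.0 y 40.1
  top -40 110 ang [0.18 0.2  0.29] rmax 79.0 y -39.6
((382.52099609375, 211.4626007080078), 33.43608856201172)
```

```bash
python3 -m inch '[[0,[-0.03,0.05,0],[0,0,0.02]],[0,[-0.06,0.1,0],[0,0,0.04]],[0,[-0.085,0.14,0],[0,0,0.04]],[0,[-0.11,0.18,0],[0,0,0.04]],[0,[-0.135,0.22,0],[0,0,0.04]],[0,[-0.16,0.26,0],[0,0,0.04]],[0,[-0.185,0.305,0],[0,0,0.04]],[0,[-0.214,0.35,0],[0,0,0.04]],[0,[-0.214,0.35,0],[0,0,0.04]],[0,[-0.214,0.35,0],[0,0,0.04]],[0,[-0.214,0.35,0],[0,0,0.04]],[0,[-0.214,0.35,0],[0,0,0.04]]]'
cat >> h.py <<'E'
C=np.array([515.,164.6]);Y=-0.35
e=np.array([np.cos(Y),np.sin(Y)]); f=np.array([-e[1],e[0]])
def tabs(names):
    for nn in names:
        p=get_image(nn); q=world(p).reshape(-1,3); x=(q[:,:2]-C)@e; yy=(q[:,:2]-C)@f; z=q[:,2]
        for k in (40,-40):
            t=(abs(yy-k)<14)&(abs(x)<80)&(z>122)&(z<170)
            a=np.arctan2(x[t],z[t]-85); r=np.hypot(x[t],z[t]-85); h=(r>45)&(r<80)
            if h.sum()>5: print(nn,k,h.sum(),np.percentile(a[h],[5,50,95]).round(2))
        yield p
def tool():
    o=get_obs(); d=o["tcp_pos"][:2]-C; M=R.from_rotvec(o["eef_rot"]).as_matrix()
    print("t",o["clock"],"printer x,y,z",(d@e).round(1),(d@f).round(1),o["tcp_pos"][2].round(1),"gap",o["finger_gap"],"F",np.round(o["ft_force"],1),"yaw err",(np.arctan2(M[1,0],M[0,0])-np.pi/2-Y).round(3),"tz",M[:,2].round(3))
E
python3 - <<'E'
from h import *
tool()
for p in tabs(["scene","wrist"]): save(p,"b_%s.png"%p["shot"]); print(p["shot"])
E
```

```text
clock: 1.85
tcp_pos: [469.8, 225.1, 184.8]
eef_rot: [-2.643, -1.698, -0.0]
ft_force: [0.5, 0.4, -0.6]
finger_gap: 2.6
t 1.85 printer x,y,z -63.2 41.3 184.8 gap 2.567351643817685 F [ 0.5  0.4 -0.6] yaw err -0.079 tz [-0.  0. -1.]
scene 40 374 [-0.49 -0.42 -0.38]
scene -40 230 [0.21 0.29 0.33]
5
wrist 40 22 [-0.52 -0.47 -0.4 ]
6
```

```bash
python3 -m inch '[[0,[0,0,0.02],[0,0,-0.04]],[0,[0,0,0.04],[0,0,-0.08]],[0,[0,0,0.055],[0,0,-0.08]],[0,[0,0,0.055],[0,0,-0.08]],[0,[0,0,0.055],[0,0,-0.08]]]'
python3 - <<'E'
from h import *
tool()
p=get_image("scene"); save(p,"c.png",(220,120,500,330),2.5)
E
```

```text
clock: 2.45
tcp_pos: [469.5, 225.4, 130.0]
eef_rot: [-2.573, -1.802, 0.001]
ft_force: [-0.4, 0.5, 0.2]
finger_gap: 0.8
t 2.45 printer x,y,z -63.5 41.5 130.0 gap 0.7789178467908059 F [-0.4  0.5  0.2] yaw err 0.001 tz [-0.001  0.    -1.   ]
```

View pics/c.png

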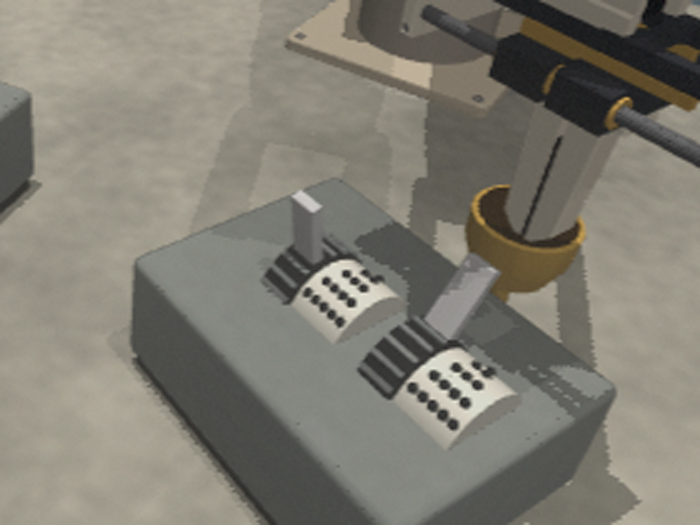

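The closed fingers are at (540,210), in front of the left tab at (465,295) and above the goblet. I'll push the left tab rearwards slowly.

```bash
python3 -m inch '[[0,[0.001,0.01,0],[0,0,0]],[0,[0.001,0.02,0],[0,0,0]],[0,[0.001,0.026,0],[0,0,0]],[0,[0.001,0.032,0],[0,0,0]],[0,[0.001,0.037,0],[0,0,0]],[0,[0.001,0.042,0],[0,0,0]],[0,[0.001,0.047,0],[0,0,0]],[0,[0.001,0.051,0],[0,0,0]],[0,[0.001,0.055,0],[0,0,0]],[0,[0.001,0.059,0],[0,0,0]],[0,[0.001,0.062,0],[0,0,0]],[0,[0.001,0.065,0],[0,0,0]],[0,[0.001,0.067,0],[0,0,0]],[0,[0.001,0.067,0],[0,0,0]]]'
python3 - <<'E'
from h import *
tool()
for p in tabs(["scene"]): save(p,"d.png",(220,120,500,330),2.5)
E
```

```text
clock: 3.9
tcp_pos: [533.6, 203.4, 130.8]
eef_rot: [-2.573, -1.802, -0.002]
ft_force: [-0.7, 0.3, -0.2]
finger_gap: 0.6
t 3.9 printer x,y,z 4.2 42.9 130.8 gap 0.6498104662673 F [-0.7  0.3 -0.2] yaw err 0.001 tz [ 0.001  0.001 -1.   ]
scene 40 251 [-0.5  -0.42 -0.38]
scene -40 230 [0.21 0.29 0.33]
```

View pics/d.png

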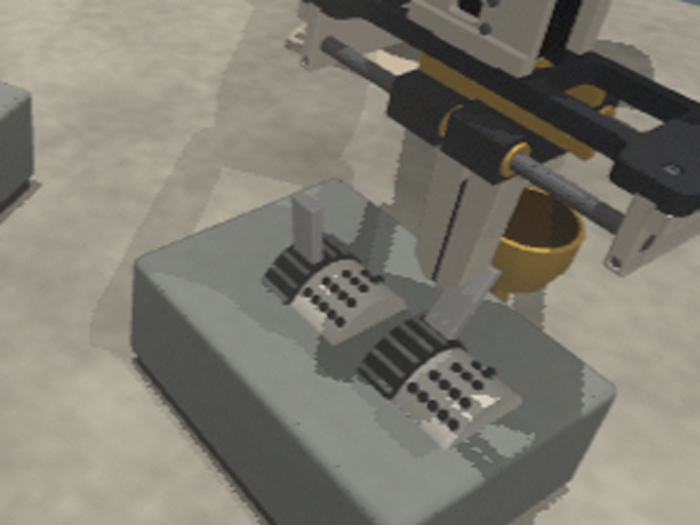

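The fingertip at (440,280) still looks as if it is in front of the tab, and the tab at (465,300) has not moved. That disagrees with the measured TCP, so I'll check it against the depth.

Run:
```python
from h import *
for n in ["scene","top"]:
    p=get_image(n); W=world(p); V=np.array(p["view"]); fl=192/np.tan(np.radians(p["fovy"])/2)
    def proj(P): c=V[:3,:3]@P+V[:3,3]; return (c[:2]/c[2]*fl+[p["cx"],p["cy"]])
    def pw(x,y,z): return np.r_[C+x*e+y*f,z]
    o=get_obs()
    print(n,"tcp px",proj(o["tcp_pos"]).round(1))
    for q in [(0,40,85),(0,40,117),(-30,40,151),(29,40,151),(0,-40,117),(-85,110,95),(85,110,95),(85,-110,95),(-85,-110,95)]: print(q,proj(pw(*q)).round(1))
    for k in ["printer","left_wheel","goblet"]:
        for r in cut_out(k,p)[:2]: print(k,round(r["confidence"],2),np.round(r["rect"]))
    if n=="scene":
        for u,v in [(400,205),(396,225),(392,230),(405,225),(408,238),(413,232),(400,245),(343,210),(430,275)]:
            w=W[v,u]; d=w[:2]-C; print((u,v),w.round(),"pr",(d@e).round(),(d@f).round(),w[2].round())
    save(p,"e_%s.png"%n,None if n=="scene" else (60,90,260,290),1.5 if n=="scene" else 3)
```

```text
scene tcp px [390.8 249. ]
(0, 40, 85) [383.6 270. ]
(0, 40, 117) [388.9 253.8]
(-30, 40, 151) [411.3 226.9]
(29, 40, 151) [378.4 243.5]
(0, -40, 117) [347.7 218.7]
(-85, 110, 95) [470.7 275.3]
(85, 110, 95) [377.7 335.8]
(85, -110, 95) [272.5 221.7]
(-85, -110, 95) [355.5 188.6]
printer 0.57 [271. 192. 471. 372.]
left_wheel 0.8 [367. 230. 421. 277.]
left_wheel 0.64 [417. 196. 455. 239.]
goblet 0.68 [418. 196. 458. 241.]
(400, 205) [541. 200. 206.] pr 12.0 42.0 206.0
(396, 225) [541. 202. 177.] pr 11.0 44.0 177.0
(392, 230) [542. 200. 168.] pr 14.0 42.0 168.0
(405, 225) [545. 213. 186.] pr 12.0 55.0 186.0
(408, 238) [507. 214. 137.] pr -24.0 44.0 137.0
(413, 232) [504. 217. 148.] pr -28.0 46.0 148.0
(400, 245) [514. 209. 127.] pr -16.0 42.0 127.0
(343, 210) [522. 126. 146.] pr 20.0 -34.0 146.0
(430, 275) [507. 255.  95.] pr -39.0 82.0 95.0
top tcp px [124.3 164.6]
(0, 40, 85) [130.7 170.9]
(0, 40, 117) [126.8 168.2]
(-30, 40, 151) [116.6 180.3]
(29, 40, 151) [127.7 150.5]
(0, -40, 117) [166.1 181.3]
(-85, 110, 95) [ 80.6 199.7]
(85, 110, 95) [111.3 119.1]
(85, -110, 95) [215.9 153.7]
(-85, -110, 95) [187.2 235.6]
printer 0.94 [116. 122. 216. 241.]
left_wheel 0.73 [120. 155. 134. 184.]
goblet 0.51 [130. 234. 147. 261.]
```

View pics/e_top.png

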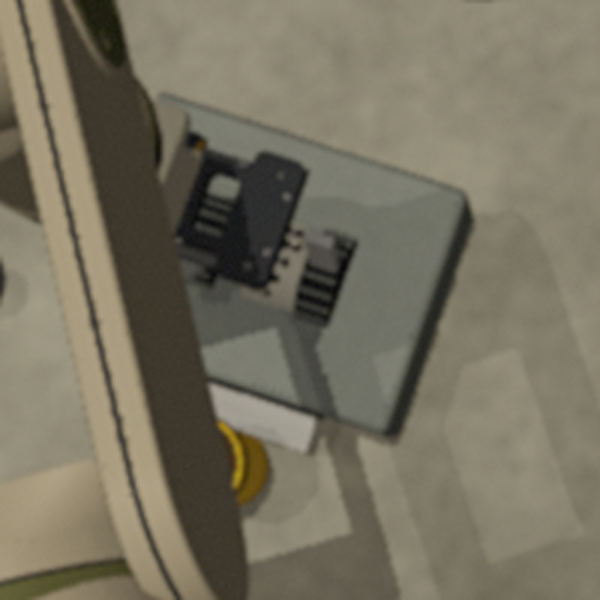

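The depth puts the visible finger front face at the right x and y, but its lower end is near z≈163, not the 130 reported. It passed over the tab. I'll measure the real tip height.

Run:
```python
from h import *
p=get_image("scene"); W=world(p); d=W[...,:2]-C; x=d@e; y=d@f; z=W[...,2]
m=(p["depth"]>0)&(x>2)&(x<22)&(y>18)&(y<66)&(z>124)&(z<215)
print(m.sum())
for lo in range(18,66,6):
    k=m&(y>=lo)&(y<lo+6)
    if k.sum(): print(lo,k.sum(),"zmin",np.sort(z[k])[:4].round(1),"x",np.median(x[k]).round(1))
q=(x>-40)&(x<-2)&(y>25)&(y<62)&(z>124)
print("tab/other",np.percentile(y[q],[1,99]),np.percentile(z[q],[1,50,99]),x[q].min(),x[q].max())
tool(); print(get_obs()["joints"])
```

```text
898
24 28 zmin [180.2 181.6 188.  188.8] x 12.5
30 132 zmin [168.1 170.4 170.5 170.7] x 12.9
36 173 zmin [164.9 165.  165.1 166.8] x 12.9
42 143 zmin [165.  165.6 165.8 166.3] x 12.3
48 157 zmin [164.7 166.3 167.2 167.9] x 12.9
54 215 zmin [170.8 172.4 172.9 173.3] x 12.4
60 50 zmin [191.6 195.4 197.2 197.4] x 8.2
tab/other [32.09596929 61.45563448] [124.45318135 295.59528553 324.79208346] -37.48775808720837 -2.0318860262540723
t 4.4 printer x,y,z 4.0 42.9 130.8 gap 0.7944351052885033 F [ 0.9 -0.8  0.2] yaw err 0.001 tz [ 0.001  0.001 -1.   ]
[ 2.74399629e-01  8.22153659e-02  1.63910823e+00  3.61871576e-04
  1.41932043e+00 -9.47723455e-01]
```

The real tip is about 34 mm above the reported TCP (tip ≈164 against 131), and it is tapered. I'll back off over the tab, go 36 mm lower and check again before pushing.

```bash
python3 -m inch '[[0,[-0.001,-0.03,-0.004],[0,0,0]],[0,[-0.002,-0.07,-0.004],[0,0,0]],[0,[-0.002,-0.07,-0.002],[0,0,0]],[0,[-0.002,-0.07,0.015],[0,0,0]],[0,[-0.002,-0.07,0.03],[0,0,0]],[0,[-0.002,-0.07,0.036],[0,0,0]],[0,[-0.002,-0.07,0.036],[0,0,0]],[0,[-0.002,-0.07,0.036],[0,0,0]]]'
python3 - <<'E'
from h import *
tool()
for p in tabs(["scene"]):
    W=world(p); d=W[...,:2]-C; x=d@e; y=d@f; z=W[...,2]
    m=(p["depth"]>0)&(x>-75)&(x<-45)&(y>20)&(y<64)&(z>113)&(z<215)
    print(m.sum(),np.sort(z[m])[:6].round(1),np.median(x[m]))
    save(p,"f.png",(220,120,500,330),2.5)
E
```

```text
clock: 5.2
tcp_pos: [467.2, 225.4, 94.8]
eef_rot: [-2.573, -1.802, -0.001]
ft_force: [0.3, 0.4, 0.6]
finger_gap: 0.6
t 5.2 printer x,y,z -65.8 40.8 94.8 gap 0.60381213799307 F [0.3 0.4 0.6] yaw err 0.001 tz [ 0.001  0.001 -1.   ]
scene 40 464 [-0.86 -0.43 -0.39]
scene -40 228 [0.21 0.29 0.33]
1235 [129.8 129.9 129.9 130.  130.2 130.5] -57.15079786316299
```

View pics/f.png

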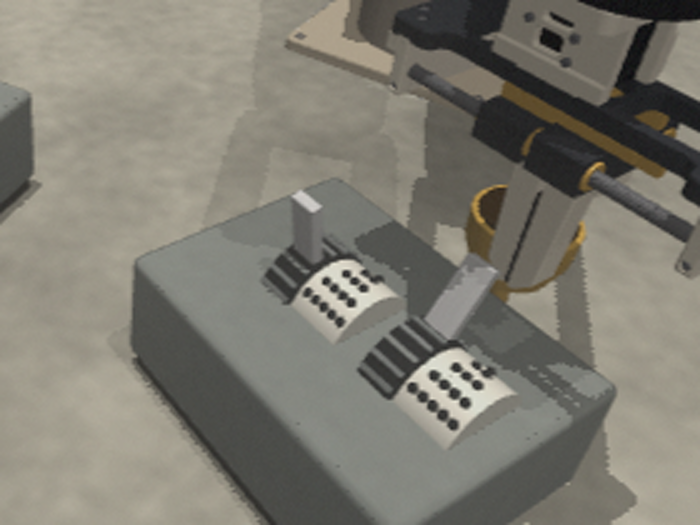

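The tip now reads z≈130 by depth at (515,290), with the finger behind the left tab at (465,295) and still above the goblet. Now I'll push.

```bash
python3 -m inch '[[0,[0,0.01,0],[0,0,0]],[0,[0,0.018,0],[0,0,0]],[0,[0,0.024,0],[0,0,0]],[0,[0,0.029,0],[0,0,0]],[0,[0,0.034,0],[0,0,0]],[0,[0,0.039,0],[0,0,0]],[0,[0,0.044,0],[0,0,0]],[0,[0,0.049,0],[0,0,0]],[0,[0,0.053,0],[0,0,0]],[0,[0,0.057,0],[0,0,0]],[0,[0,0.061,0],[0,0,0]],[0,[0,0.064,0],[0,0,0]],[0,[0,0.067,0],[0,0,0]],[0,[0,0.069,0],[0,0,0]],[0,[0,0.07,0],[0,0,0]],[0,[0,0.07,0],[0,0,0]]]'
python3 - <<'E'
from h import *
tool()
for p in tabs(["scene"]):
    save(p,"g.png",(220,120,500,330),2.5)
E
```

```text
clock: 6.85
tcp_pos: [533.4, 201.5, 95.3]
eef_rot: [2.573, 1.802, 0.002]
ft_force: [-0.4, 0.5, -0.0]
finger_gap: 0.4
t 6.85 printer x,y,z 4.6 41.0 95.3 gap 0.4228017942086768 F [-0.4  0.5 -0. ] yaw err 0.001 tz [ 0.001  0.001 -1.   ]
scene 40 542 [0.17 0.26 0.45]
scene -40 229 [0.21 0.29 0.33]
```

View pics/g.png

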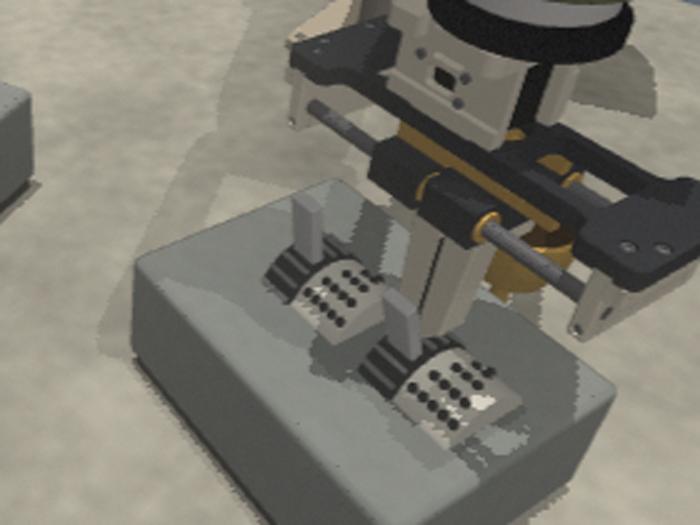

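The left tab at (403,325) now leans to the rear. I'll back off, lift and measure it.

```bash
python3 -m inch '[[0,[0,-0.015,0],[0,0,0]],[0,[0,-0.03,-0.01],[0,0,0]],[0,[0,-0.03,-0.05],[0,0,0]],[0,[-0.03,-0.03,-0.055],[0,0,0]],[0,[-0.08,0,-0.055],[0,0,0]],[0,[-0.08,0.045,-0.055],[0,0,0]],[0,[-0.08,0.045,-0.055],[0,0,0]],[0,[-0.08,0.045,-0.055],[0,0,0]]]'
python3 - <<'E'
from h import *
tool()
for p in tabs(["scene","top"]):
    W=world(p); d=W[...,:2]-C; x=d@e; y=d@f; z=W[...,2]
    m=(abs(y-40)<10)&(abs(x)<60)&(z>130)&(z<165)
    if m.sum()>10:
        print(p["shot"],m.sum(),"tip by z top10:",x[m][np.argsort(-z[m])[:10]].mean().round(1),np.sort(z[m])[-10:].mean().round(1))
        pf=np.polyfit(z[m],x[m],1); print("slope angle",np.arctan(pf[0]).round(2))
    if 1: save(p,"h_%d.png"%p["shot"],(220,120,500,330),2.5)
E
```

```text
clock: 7.7
tcp_pos: [548.7, 110.2, 150.0]
eef_rot: [2.575, 1.799, 0.002]
ft_force: [-0.8, 0.1, 0.2]
finger_gap: 0.4
t 7.7 printer x,y,z 50.3 -39.5 150.0 gap 0.427279069237715 F [-0.8  0.1  0.2] yaw err -0.001 tz [ 0.001  0.001 -1.   ]
scene 40 261 [0.33 0.42 0.46]
scene -40 229 [0.21 0.29 0.33]
14 232 tip by z top10: 27.5 157.9
slope angle 0.27
top 40 119 [0.28 0.32 0.41]
15 113 tip by z top10: 25.0 157.3
slope angle 0.44
```

Left wheel ≈0.35, which is in band. Now I'll lower behind the right tab and push it to the front.

```bash
python3 -m inch '[[0,[0,0,0.02],[0,0,0]],[0,[0,0,0.04],[0,0,0]],[0,[0,0,0.055],[0,0,0]],[0,[0,0,0.055],[0,0,0]],[0,[0,-0.01,0.055],[0,0,0]],[0,[0,-0.018,0.055],[0,0,0]],[0,[0,-0.024,0.055],[0,0,0]],[0,[0,-0.029,0.055],[0,0,0]],[0,[0,-0.034,0.055],[0,0,0]],[0,[0,-0.039,0.055],[0,0,0]],[0,[0,-0.043,0.055],[0,0,0]],[0,[0,-0.047,0.055],[0,0,0]],[0,[0,-0.05,0.055],[0,0,0]],[0,[0,-0.053,0.055],[0,0,0]],[0,[0,-0.055,0.055],[0,0,0]],[0,[0,-0.056,0.055],[0,0,0]],[0,[0,-0.056,0.055],[0,0,0]]]'
python3 - <<'E'
from h import *
tool()
E
python3 -m inch '[[0,[0,0.015,0],[0,0,0]],[0,[0,0.03,0],[0,0,0]],[0,[0,0.03,-0.03],[0,0,0]],[0,[0,0.04,-0.07],[0,0,0]],[0,[0,0.04,-0.1],[0,0,0]],[0,[-0.04,0.04,-0.1],[0,0,0]],[0,[-0.09,0.04,-0.1],[0,0,0]],[0,[-0.09,0.04,-0.1],[0,0,0]],[0,[-0.09,0.04,-0.1],[0,0,0]]]'
python3 - <<'E'
from h import *
tool()
for p in tabs(["scene","top"]):
    W=world(p); d=W[...,:2]-C; x=d@e; y=d@f; z=W[...,2]
    for k in (40,-40):
        m=(abs(y-k)<10)&(abs(x)<60)&(z>130)&(z<165)
        if m.sum()>10: print(k,m.sum(),"tip",x[m][np.argsort(-z[m])[:10]].mean().round(1),np.sort(z[m])[-10:].mean().round(1))
    if p["shot"]%2==0 or 1: save(p,"i_%d.png"%p["shot"],(300,170,460,290),5) if 0 else save(p,"i_%d.png"%p["shot"],(300,170,460,290) if abs(np.array(p["view"])[2,0])>.3 else (60,100,240,270),4)
    print(p["shot"],[np.round(np.median(W[r["pixels"]&(p["depth"]>0)],0)) for r in cut_out("goblet",p)[:1]])
E
```

```text
clock: 9.5
tcp_pos: [495.4, 130.7, 95.5]
eef_rot: [2.573, 1.802, 0.003]
ft_force: [1.1, 0.1, 0.7]
finger_gap: 0.6
t 9.5 printer x,y,z -6.8 -38.6 95.5 gap 0.5938079215378567 F [1.1 0.1 0.7] yaw err 0.001 tz [ 0.002  0.001 -1.   ]
clock: 10.4
tcp_pos: [501.9, 31.6, 195.5]
eef_rot: [-2.575, -1.799, -0.003]
ft_force: [0.2, 0.1, 0.1]
finger_gap: 0.2
t 10.4 printer x,y,z 33.3 -129.4 195.5 gap 0.2479847675232237 F [0.2 0.1 0.1] yaw err -0.001 tz [ 0.002  0.001 -1.   ]
scene 40 260 [0.33 0.42 0.46]
scene -40 286 [-0.46 -0.38 -0.34]
40 236 tip 26.9 157.5
-40 257 tip -28.7 155.3
16 [array([401., 214., 110.])]
top -40 104 [-0.49 -0.4  -0.37]
-40 95 tip -30.9 154.7
17 []
```

View pics/i_16.png

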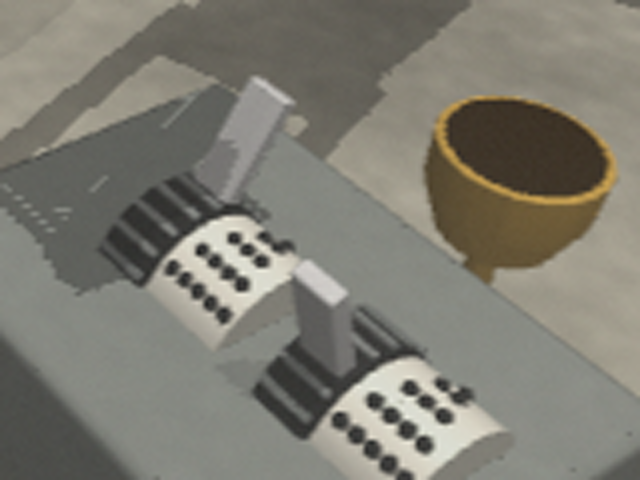

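```bash
python3 -c "
from plant import *
print(sign_off())"
```

```text
the job is handed in; nothing more can be done
None
```

I set both wheels on the two-wheel printer by pushing their tabs with the closed fingers, then handed the job in with the arm clear above everything.

- **Left wheel:** about 0.35 rad (estimates 0.32 to 0.42), inside the 0.22 to 0.58 band. In the last picture its tab lines up with the row of four dots. After the right wheel was set, the scene camera gave the same value as before. The top camera could no longer see it, so its reading was not repeated.
- **Right wheel:** about -0.40 rad (estimates -0.38 to -0.43), inside the -0.58 to -0.22 band. Its tab lines up with the row of two dots.
- **Goblet:** upright at the end, at about x 401, y 214 mm by the scene camera against 399, 215 at the start. The top-camera detector did not find it in the last picture.
- **Time and force:** about 10.5 s on the clock. No force reading I took was above about 1.4 N.

**Failed check:** my first push missed. The real fingertip showed about 34 mm above the reported TCP in the depth image, so the fingers passed over the left tab without moving it. I measured that offset and worked that much lower for both pushes.

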